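# Half-round weight stilled, turned over and laid on a slide

## Task

The half-round cover-slip weight is rocking on its curved back on the bench. Stop it and turn it over, then lay it flat side down on the microscope slide in the grey mounting board, centred in front of the upright metal stop, with its long edge pushed square up against the stop. Turn and lower it under control: never let it fall or topple over, and leave the slide box, dish, forceps and tape where they are.

Things in the scene. Friction and masses are not known exactly. Their poses are not given: they have to be found in the camera images.
- weight_centre (a point): Centre (half-way up) of the loose half-cylinder weight: 56 mm long along its x, 50 mm wide (y), 24 mm thick (z). Flat steel sole at z = -12 mm; +z points from the sole to the curved back (arc radius 25.4 mm). End faces at x = -28, +28 mm are flat: pinch along x. At the start z points down (flat side up), rocking a few degrees about x; x within 35 degrees of world x.
- weight: The same weight, about 0.19 kg, metal; this origin is the middle of its flat sole. Its centre of mass is about 8 mm from the sole: stood on a long sole edge it rolls back on its curved side unless turned over 110 degrees from the start, but it can be left on edge with its curved back leaning on the stop (it settles turned about 75 to 90 degrees). Either long edge may go to the stop.
- board: Fixed grey mounting board on the bench, 130 mm (x) by 100 mm (y), 8 mm thick; origin at the centre of its underside; x within 15 degrees of world x. On its +y side stands a metal stop block: 40 mm long (x = -20 to +20 mm), upright working face at y = +36 mm looking to -y, 14 mm thick, top 28 mm above the board's top.
- slide_centre (a point): Centre of the microscope slide (76 x 26 mm, long side along the board's x) let in flush with the board's top, 8 mm above the bench. It lies 25 mm in front of the stop's face and centred on it: the weight's centre belongs above it. Axes as the board's.
- slide_box: Bystander, not to be disturbed: teal card slide box, 35x86x29 mm; origin at the centre of its underside.
- petri_1: Bystander, not to be disturbed: small clear round dish with lid, 58 mm across, 15 mm high; origin at the centre of its underside.
- forceps_1: Bystander, not to be disturbed: steel forceps lying flat, 18x125x9 mm; origin at the centre of its underside.
- tape_roll: Bystander, not to be disturbed: roll of tape lying flat, 61 mm across, 19 mm high; origin at the centre of its underside.

How it is judged (in metres and radians):
At the end, for the whole second after the job is handed in: the weight rests still on the board, flat side down (within 3 degrees), its centre within 8 mm of the stop's middle along the stop, its long edge within 3.5 mm of the stop's face and parallel to it within 5 degrees (angle between weight_centre's own z axis and vertical below 0.05 rad and z of weight_centre in the frame of board between 0.018 and 0.022 m and y of weight_centre in the frame of board between 0.0075 and 0.0135 m and x of weight_centre in the frame of board between -0.008 and 0.008 m and angle between the x axis of weight_centre and the x axis of board, either way round below 0.09 rad and linear speed of weight below 0.01 m/s and angular speed of weight below 0.1 rad/s); the robot touches nothing.
It fails at once if the weight was let fall or topple (it turned faster than 14 rad/s) (angular speed of weight above 14 rad/s).
It fails at once if a bystander (slide box, dish, forceps or tape) was moved by more than 15 mm (distance of any of slide_box, petri_1, forceps_1, tape_roll from where it was at the start of the episode above 0.015 m).
It also fails if it takes over 61 s, if anything falls off the work surface, if the arm or the gripper's body presses on something with over 40 N, if the wrist force passes 120 N, or if a joint passes its speed limit or range.

## Robot

A 6-joint arm with a two-finger parallel gripper is mounted at the origin on a cart in front of the work surface, level with it; the furniture and walls round the work are solid. World frame = base frame: x ahead of the robot, y to its left, z up, the work surface at z = 0. Lengths are in m, angles in degrees, forces in N, time in s.
With the tool pointing down it reaches from about 0.375 to 0.75 m from the base axis. Payload 9 kg.
Tool frame: the origin (TCP) lies where the fingers leave the gripper's body, on its centre line; the fingertips stand 73 mm ahead of it and the grasp point (between the pads) lies 54 mm ahead of it (robot.tip_reach is the distance from the TCP to the fingertips, in m); z points along the fingers, y is the direction in which the jaws open and shut (so a half turn about z gives the same grasp; the last joint's range is limited). The gripper opens to 85 mm and grips with 20 to 120 N. Pads are 22 mm wide; open, the fingers measure 114 mm over their backs; the gripper's body (76 mm by 85 mm) begins 54 mm behind the grasp point. The pads swing forward as they close: fully open they stand 13 mm farther back than shut.
Start: joints at [63.558, 5.964, 5.575, 89.605, 0, 77.527], TCP at [0.145, 0.582, 0.304] pointing down, gripper open.
Joint ranges: [-171.21, 171.21], [-48.23, 106.86], [-62.78, 66.21], [-105.2, 120.99], [-86.42, 89.51], [-180, 180]. Speed limits (degrees/s): [127.2, 127.2, 147.25, 180, 180, 180].

## Interface

Orientations are given as [roll, pitch, yaw] about the fixed x, y, z axes, in that order (R = Rz(yaw) Ry(pitch) Rx(roll)).
In Python, from plant import robot gives the robot as it stands. Calls block until the motion is done:
- robot.move_pose(position, orientation): joint-space move of the TCP to a pose.
- robot.line_to(position, vel=0.15, rotation=None, guard=None): straight line of the TCP; rotation=None keeps the orientation; vel is the mean speed in m/s. With guard (N) it stops when the force on the tool has changed by that much, and returns True; else False.
- robot.goto_joints(angles): joint-space move.
- robot.set_gripper(opening): finger opening in m; the grip force is fixed at half the most; returns when the fingers have stopped.
- robot.pause(seconds).
- robot.ik(position, orientation): joint angles nearest the present ones, or None.
- robot.observe(): the state.
- robot.grab_frame(name): name is "side" or "top" or "wrist"; returns the picture (400x640x3 uint8, blue, green, red); there is no depth.
- robot.get_calibration(name): a dict with "vertical_fov" (degrees; the focal length in pixels is half the picture's height over the tangent of half this angle, whatever the lens; pixels are square), "cx", "cy" (the principal point, pixels), "rvec" (rotation vector, rad) and "tvec" (3), from world to camera coordinates, as OpenCV has them. Camera axes: x right, y down, z forward; pixel columns grow to the right and rows downward; lengths in m; the calibration is good to about 2 mm. The wrist camera is an equidistant fisheye: a pixel r from the principal point sees the ray r / f radians off the axis. A picture is of the moment at which its call begins: read the wrist's pose just before it. get_calibration takes no time and is no camera call; for the wrist camera it gives the pose at the moment of the call.
A pose or a line that the arm cannot do raises robot.IKError and nothing moves.
- robot.job_done(): hands the job in, once; it reports no verdict.
The state is a dict: "time": time; "q": joint angles; "qvel": joint speeds; "joint_torque": joint torques, N m; "tool_pos": TCP position; "tcp_rot": TCP orientation; "ft_force": force on the tool from outside, world axes, zero at the start; "torque": the same for the moment, N m; "gripper_width": finger opening in m.
Only numpy, scipy, OpenCV 4.12 (cv2) and the standard library are available. Lean on these libraries where they do the work, as an engineer would, in place of code of your own. Each camera call takes 0.05 s, during which the arm holds its last target.

## Working session

There is one attempt and no reset: what is moved stays moved. The work goes in short steps, each a Python script; the robot and the scene stay as the last script left them, time stands still between calls to the robot, and variables do not carry over. Pictures are saved under pics/ and viewed, and the job is handed in when it is done.

```bash
ls; mkdir -p pics
python3 - <<'E'
from plant import robot
import cv2
s=robot.observe();print(s['time'],s['tool_pos'],s['tcp_rot'],s['gripper_width'])
for n in ("side","top","wrist"):
    c=robot.get_calibration(n);print(n,c)
    cv2.imwrite(f"pics/{n}0.png",robot.grab_frame(n))
E
```

```text
pics
0.0 [0.14474269 0.58203109 0.30312789] [-1.79925127e+02 -1.56879458e-02  1.66029669e+02] 0.08554590148783046
side {'vertical_fov': 51.7406209147985, 'cx': 315.53283171196193, 'cy': 197.03618727738237, 'rvec': array([ 0.02196121,  2.85677844, -1.30058423]), 'tvec': array([0.53582748, 0.1086126 , 0.95739615])}
top {'vertical_fov': 48.33602282108593, 'cx': 320.3956137534184, 'cy': 201.62241574093935, 'rvec': array([ 2.18267291, -2.12755452,  0.13904902]), 'tvec': array([-0.112852  ,  0.51590458,  1.13348821])}
wrist {'vertical_fov': 65.70646984690485, 'cx': 325.99607306025797, 'cy': 204.9275651020543, 'rvec': array([-2.28322764, -1.78693932, -0.26068004]), 'tvec': array([-0.59993901, -0.03853675,  0.37849587])}
```

View pics/top0.png

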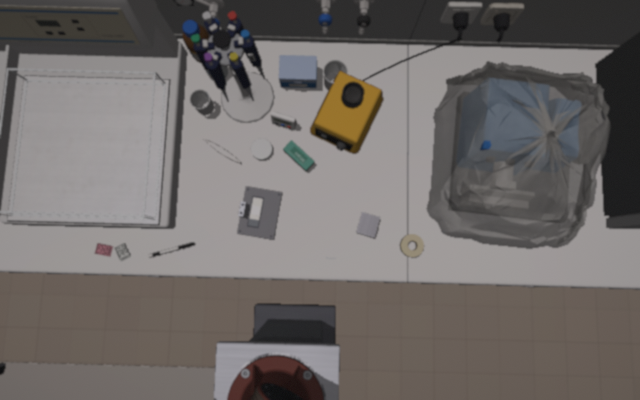

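View pics/side0.png

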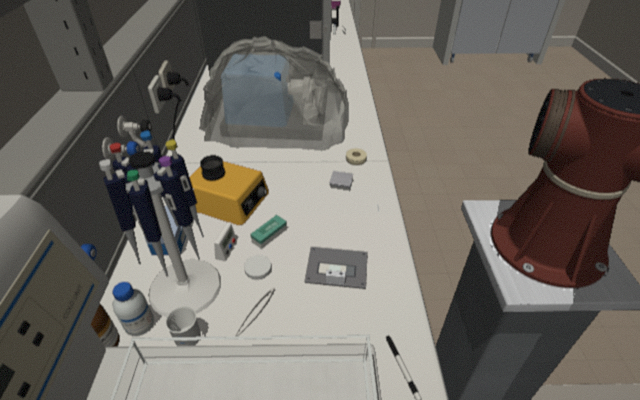

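View pics/wrist0.png

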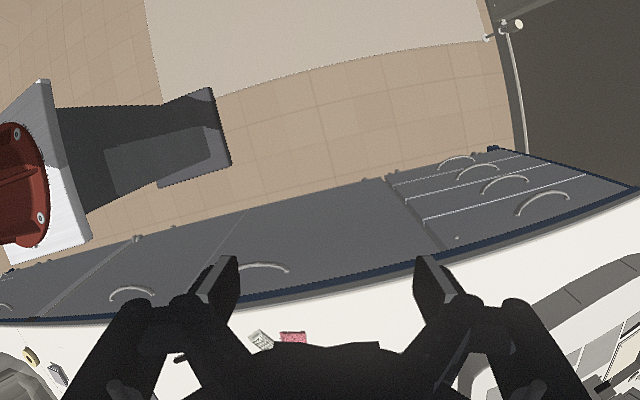

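```bash
cat > h.py <<'E'
import numpy as np, cv2
from scipy.spatial.transform import Rotation as R
def Rrpy(o): return R.from_euler('xyz',o,degrees=True).as_matrix()
def cam(c):
    Rm=cv2.Rodrigues(c['rvec'])[0]; t=np.array(c['tvec']).reshape(3)
    return Rm,t,-Rm.T@t,200/np.tan(np.radians(c['vertical_fov']/2))
def ray(c,uv,fish=False):
    Rm,t,C,f=cam(c); x=(uv[0]-c['cx']);y=(uv[1]-c['cy'])
    if fish:
        r=np.hypot(x,y);th=r/f
        d=np.array([np.sin(th)*x/max(r,1e-9),np.sin(th)*y/max(r,1e-9),np.cos(th)])
    else: d=np.array([x/f,y/f,1.])
    return C,Rm.T@d
def onplane(c,uv,z,fish=False):
    C,d=ray(c,uv,fish); return C+d*(z-C[2])/d[2]
def proj(c,p,fish=False):
    Rm,t,C,f=cam(c); q=Rm@np.asarray(p)+t
    if fish:
        rho=np.hypot(q[0],q[1]);th=np.arctan2(rho,q[2]);return np.array([c['cx'],c['cy']])+f*th*q[:2]/rho
    return np.array([c['cx']+f*q[0]/q[2],c['cy']+f*q[1]/q[2]])
E
python3 - <<'E'
from h import *
from plant import robot
c=robot.get_calibration('top')
im=cv2.imread('pics/top0.png');cv2.imwrite('pics/topz.png',cv2.resize(im[130:270,190:440],None,fx=3.2,fy=3.2,interpolation=cv2.INTER_CUBIC))
for n,uv,z in [('weight',(368,225),.02),('board',(260,212),.008),('stop',(242,210),.03),('tape',(412,246),.01),('box',(299,156),.03),('dish',(262,150),.01)]: print(n,onplane(c,uv,z))
s=robot.observe();w=robot.get_calibration('wrist');Rm,t,C,f=cam(w);Rt=Rrpy(s['tcp_rot'])
print('cam in tool',Rt.T@(C-s['tool_pos']),'axes cols',Rt.T@Rm.T)
print(robot.tip_reach)
E
```

```text
weight [ 0.46156444 -0.22637742  0.02      ]
board [0.48985331 0.0606761  0.008     ]
stop [0.49166053 0.1049882  0.03      ]
tape [ 0.40984498 -0.34415445  0.01      ]
box [ 0.63991102 -0.03960915  0.03      ]
dish [0.65858316 0.06221003 0.01      ]
cam in tool [ 0.07248005  0.00061701 -0.06935285] axes cols [[ 8.81975462e-04 -9.57652083e-01 -2.87926570e-01]
 [ 9.99999480e-01  9.92291727e-04 -2.37196715e-04]
 [ 5.12859082e-04 -2.87926211e-01  9.57652460e-01]]
0.0726
```

View pics/topz.png

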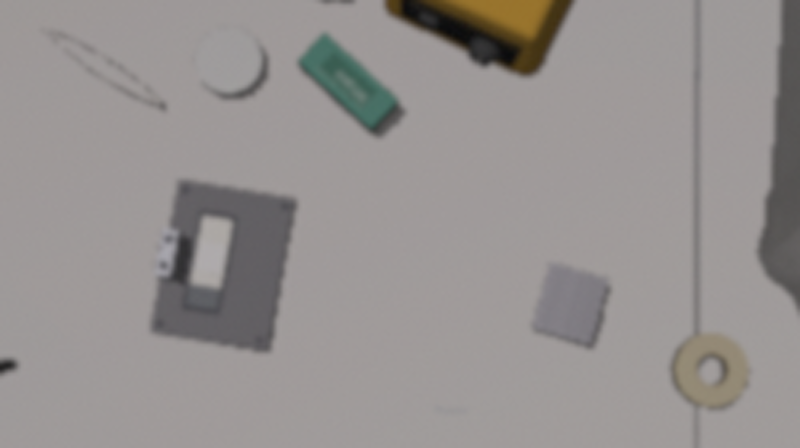

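```bash
cat >> h.py <<'E'
def tool(yaw_axis,tau,flip=1):
    # yaw_axis deg: direction of weight/board x in world. tau deg: rotation about that axis; 0=down, + points toward +y'
    a=np.radians(yaw_axis); X=np.array([np.cos(a),np.sin(a),0]); 
    y=flip*X; z=np.array([0,0,-1.]); x=np.cross(y,z); M=np.column_stack([x,y,z])
    return R.from_rotvec(X*np.radians(tau)).as_matrix()@M
def rpy(M): return R.from_matrix(M).as_euler('xyz',degrees=True)
E
python3 - <<'E' 2>/dev/null
from h import *
from plant import robot
for nm,P,ya in (('weight',(.46,-.226,.016),-14),('board',(.49,.085,.033),-9)):
  for fl in (1,-1):
    for tau in (-60,-50,-40,-20,0,20,40,50,60):
        M=tool(ya,tau,fl); tcp=np.array(P)-M[:,2]*.060
        q=robot.ik(tcp,rpy(M)); print(nm,fl,tau,None if q is None else np.round(q,0))
E
```

```text
weight 1 -60 [-12.  11. -30.  52. -60.  93.]
weight 1 -50 [-16.   4. -33.  51. -50.  87.]
weight 1 -40 [-20.  -2. -34.  53. -40.  82.]
weight 1 -20 [-30.  -7. -34.  58. -19.  73.]
weight 1 0 [-41.  -4. -29.  65.   0.  63.]
weight 1 20 [-50.   7. -19.  76.  16.  52.]
weight 1 40 [-57.  25.  -6.  89.  28.  39.]
weight 1 50 [-60.  35.   1.  97.  32.  32.]
weight 1 60 [-62.  45.   9. 106.  36.  24.]
weight -1 -60 [-12.  11. -30.  52. -60. -87.]
weight -1 -50 [-16.   4. -33.  51. -50. -93.]
weight -1 -40 [-20.  -2. -34.  53. -40. -98.]
weight -1 -20 [ -30.   -7.  -34.   58.  -19. -107.]
weight -1 0 [ -41.   -4.  -29.   65.    0. -117.]
weight -1 20 [ -50.    7.  -19.   76.   16. -128.]
weight -1 40 [ -57.   25.   -6.   89.   28. -141.]
weight -1 50 [ -60.   35.    1.   97.   32. -148.]
weight -1 60 [ -62.   45.    9.  106.   36. -156.]
board 1 -60 [ 20.  41.   7.  96. -49. 138.]
board 1 -50 [ 18.  29.  -2.  87. -43. 128.]
board 1 -40 [ 15.  19. -10.  80. -36. 120.]
board 1 -20 [  6.   3. -22.  71. -19. 106.]
board 1 0 [ -5.  -8. -30.  68.   0.  94.]
board 1 20 [-17. -10. -34.  69.  20.  81.]
board 1 40 [-28.  -1. -32.  74.  37.  66.]
board 1 50 [-32.   7. -28.  79.  45.  56.]
board 1 60 [-36.  18. -23.  87.  51.  45.]
board -1 -60 [ 20.  41.   7.  96. -49. -42.]
board -1 -50 [ 18.  29.  -2.  87. -43. -52.]
board -1 -40 [ 15.  19. -10.  80. -36. -60.]
board -1 -20 [  6.   3. -22.  71. -19. -74.]
board -1 0 [ -5.  -8. -30.  68.   0. -86.]
board -1 20 [-17. -10. -34.  69.  20. -99.]
board -1 40 [ -28.   -1.  -32.   74.   37. -114.]
board -1 50 [ -32.    7.  -28.   79.   45. -124.]
board -1 60 [ -36.   18.  -23.   87.   51. -135.]
```

```bash
cat > snap.py <<'E'
from h import *
from plant import robot
import json,time
def snap(name,tag):
    c=robot.get_calibration(name); im=robot.grab_frame(name); cv2.imwrite(f'pics/{tag}.png',im)
    json.dump({k:np.asarray(v).tolist() for k,v in c.items()},open(f'pics/{tag}.json','w')); return c,im
def load(tag):
    c={k:np.array(v) for k,v in json.load(open(f'pics/{tag}.json')).items()}; return c,cv2.imread(f'pics/{tag}.png')
E
python3 - <<'E'
from snap import *
M=tool(-9,0,-1); robot.move_pose([.49,.08,.22],rpy(M)); print(robot.observe()['time'])
robot.pause(.1)
snap('wrist','wb'); 
M=tool(-14,0,-1); robot.move_pose([.46,-.226,.20],rpy(M)); print(robot.observe()['time'])
for i in range(6): snap('wrist',f'ww{i}'); robot.pause(.1)
print(robot.observe()['time'],robot.observe()['tool_pos'])
E
```

```text
2.5833
3.9083
4.8083 [ 0.45996405 -0.22603506  0.19999035]
```

View pics/wb.png

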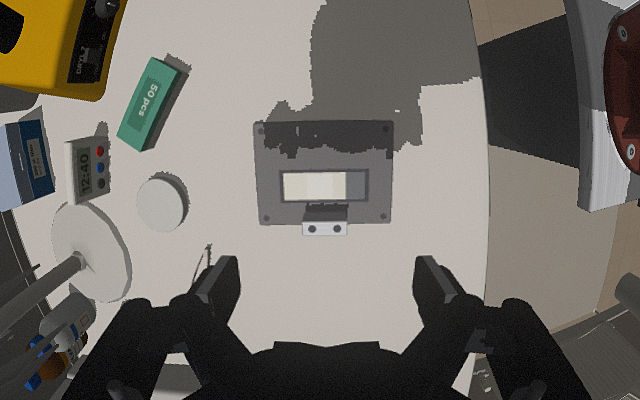

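View pics/ww0.png

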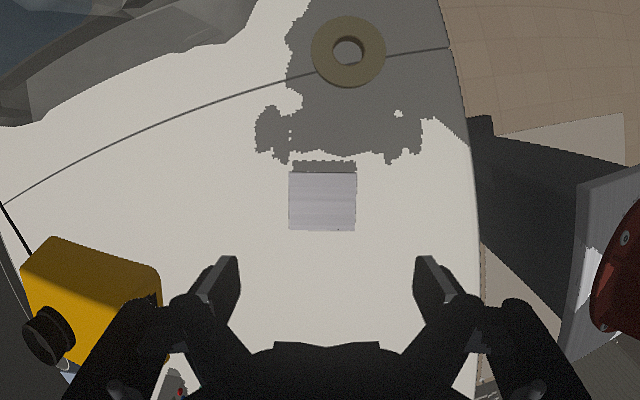

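```bash
cat > seg.py <<'E'
from snap import *
for i in range(6):
    c,im=load(f'ww{i}')
    if i in(0,): 
        hsv=cv2.cvtColor(im,cv2.COLOR_BGR2HSV)
        for p in [(320,200),(320,165),(270,200),(320,245),(380,200),(340,180),(300,225)]: print(p,im[p[1],p[0]],hsv[p[1],p[0]])
c,im=load('wb');hsv=cv2.cvtColor(im,cv2.COLOR_BGR2HSV)
for p in [(270,180),(300,160),(380,200),(240,200),(325,228),(325,208),(300,185),(355,185),(325,140),(380,150)]: print(p,im[p[1],p[0]],hsv[p[1],p[0]])
a=cv2.resize(im[110:245,240:405],None,fx=4,fy=4,interpolation=cv2.INTER_NEAREST)
cv2.imwrite('pics/wbz.png',a)
c,im=load('ww3');cv2.imwrite('pics/wwz.png',cv2.resize(im[150:250,270:380],None,fx=5,fy=5,interpolation=cv2.INTER_NEAREST))
E
python3 seg.py
```

```text
(320, 200) [155 150 157] [159  11 157]
(320, 165) [ 92  99 102] [ 21  25 102]
(270, 200) [175 183 190] [ 16  20 190]
(320, 245) [180 188 193] [ 18  17 193]
(380, 200) [177 184 189] [ 18  16 189]
(340, 180) [149 148 151] [170   5 151]
(300, 225) [162 160 166] [170   9 166]
(270, 180) [109 112 112] [ 30   7 112]
(300, 160) [110 111 113] [ 10   7 113]
(380, 200) [107 108 109] [ 15   5 109]
(240, 200) [177 186 191] [ 19  19 191]
(325, 228) [194 195 194] [ 60   1 195]
(325, 208) [59 61 60] [45  8 61]
(300, 185) [188 200 204] [ 23  20 204]
(355, 185) [115 114 109] [ 95  13 115]
(325, 140) [57 60 61] [23 17 61]
(380, 150) [112 113 116] [  8   9 116]
```

View pics/wbz.png

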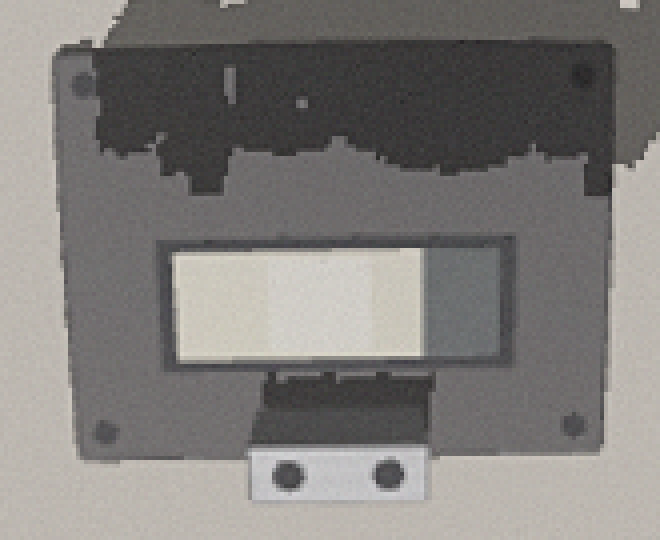

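View pics/wwz.png

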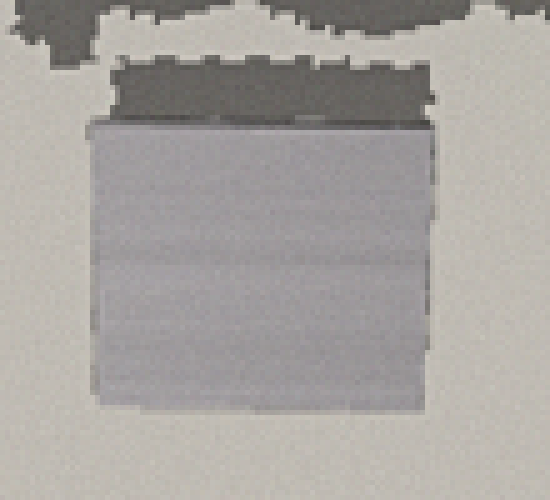

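```bash
cat > meas.py <<'E'
from snap import *
def weightrect(c,im,z=.024,lo=(0,0,640,400)):
    f=cv2.GaussianBlur(im,(3,3),0).astype(int); b,g,r=f[...,0],f[...,1],f[...,2]
    m=((g-b<4)&(g>110)).astype(np.uint8)*255
    roi=np.zeros_like(m); roi[150:250,260:400]=1; m*=roi
    m=cv2.morphologyEx(m,cv2.MORPH_OPEN,np.ones((5,5)))
    k=max(cv2.findContours(m,0,cv2.CHAIN_APPROX_NONE)[0],key=cv2.contourArea)
    P=np.array([onplane(c,p[0],z,True)[:2] for p in k]).astype(np.float32)
    return cv2.minAreaRect(P*1000),cv2.boundingRect(k)
if __name__=='__main__':
    for i in range(6):
        c,im=load(f'ww{i}'); (ctr,sz,ang),bb=weightrect(c,im); print(i,np.round(ctr,1),np.round(sz,1),round(ang,1),bb)
    c,im=load('wb')
    print('board');
    P=np.array([onplane(c,(240+(u)/4-.375,110+v/4-.375),.008,True)[:2] for u,v in [(55,45),(613,42),(602,455),(78,460)]])*1000
    print(P.round(1),P.mean(0)); d=P[0]-P[1]; d2=P[3]-P[2]; print(np.degrees(np.arctan2(d[1],d[0])),np.degrees(np.arctan2(d2[1],d2[0])),np.hypot(*d),np.hypot(*d2),np.hypot(*(P[0]-P[3])),np.hypot(*(P[1]-P[2])))
    S=np.array([onplane(c,(240+(u)/4-.375,110+v/4-.375),.008,True)[:2] for u,v in [(158,237),(515,237),(513,368),(164,370)]])*1000
    print('slide recess',S.round(1),S.mean(0))
    T=np.array([onplane(c,(240+(u)/4-.375,110+v/4-.375),.036,True)[:2] for u,v in [(249,446),(430,446),(430,500),(249,500)]])*1000
    print('stop top',T.round(1),T.mean(0)); d=T[0]-T[1];print(np.degrees(np.arctan2(d[1],d[0])),np.hypot(*d))
    a=np.radians(-9)
E
python3 meas.py
```

```text
0 [ 464.  -227.6] [49.9 55.6] 75.3 (288, 172, 69, 59)
1 [ 464.1 -228. ] [49.2 56. ] 76.1 (288, 172, 69, 58)
2 [ 464.2 -227.6] [49.3 56. ] 76.0 (288, 173, 69, 58)
3 [ 464.3 -227. ] [49.3 55.8] 75.4 (288, 174, 69, 58)
4 [ 464.2 -227.1] [49.5 55.8] 75.0 (288, 174, 69, 59)
5 [ 464.  -227.5] [49.3 55.9] 75.9 (288, 174, 69, 58)
board
[[545.8   2.3]
 [420.   21.6]
 [433.4 120.2]
 [560.8 101.6]] [490.01661997  61.41931972]
-8.707182125708155 -8.308522580104986 127.30916655155626 128.7412717039869 100.4354192135167 99.55266809996743
slide recess [[530.2  50.6]
 [448.5  63.4]
 [452.8  94.7]
 [535.   82.4]] [491.61734235  72.77734955]
stop top [[514.4  94.8]
 [475.5 100.9]
 [477.2 113.5]
 [516.7 107.3]] [495.9169308 104.1246138]
-8.893183420948995 39.377499588460694
```

Run:
```python
from snap import *
s=robot.observe();c,im=load('ww5');Rt=Rrpy(s['tcp_rot']);p0=np.array(s['tool_pos'])
for sx in (.0596,.0726):
  for xx in (-.011,.011):
    print(sx,xx,[proj(c,p0+Rt@np.array([xx,y,sx]),True).round(0) for y in (-.0427,.0427)], proj(c,p0+Rt@np.array([xx,.0427,sx-.03]),True).round(0))
cv2.imwrite('pics/fz.png',cv2.resize(im[240:340,170:470],None,fx=2.6,fy=2.6))
```

```text
0.0596 -0.011 [array([242., 291.]), array([412., 291.])] [429. 327.]
0.0596 0.011 [array([237., 251.]), array([418., 251.])] [438. 284.]
0.0726 -0.011 [array([248., 278.]), array([407., 278.])] [421. 310.]
0.0726 0.011 [array([244., 240.]), array([411., 241.])] [428. 268.]
```

View pics/fz.png

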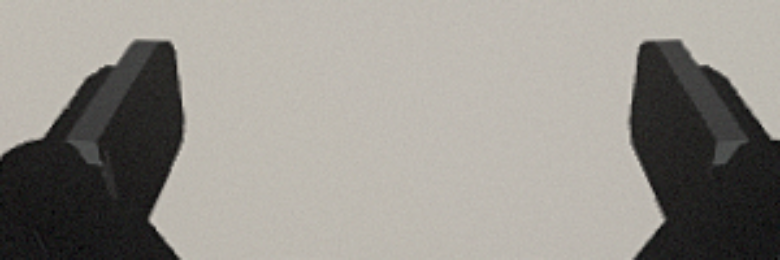

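Run:
```python
from snap import *
M=tool(-14.5,-45,-1); Y=np.array([np.sin(np.radians(14.5)),np.cos(np.radians(14.5)),0])
G=np.array([.4641,-.2275,.017]); z=M[:,2]
robot.move_pose(G-z*(.0588+.07),rpy(M)); print(robot.observe()['time'])
snap('wrist','a0')
h=robot.line_to(G-z*.0588,vel=.1,guard=8); s=robot.observe(); print(h,s['time'],s['tool_pos'],G-z*.0588,s['ft_force'])
snap('wrist','a1')
```

```text
5.5833
False 6.4833 [ 0.4747961  -0.18752971  0.05922538] [ 0.47451027 -0.18724647  0.05857788] [-0.10714079  0.4195437  -0.35271947]
```

View pics/a1.png

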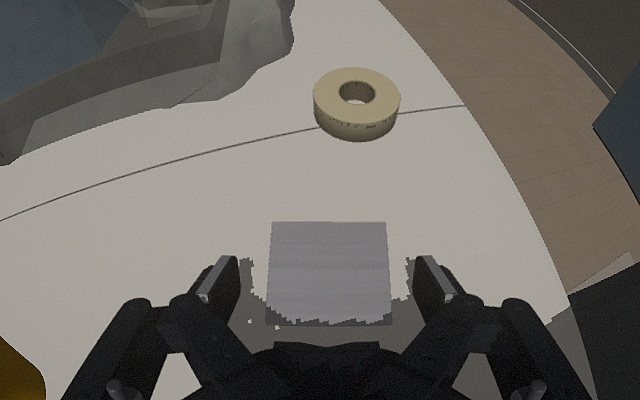

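Run:
```python
from snap import *
robot.set_gripper(.045); s=robot.observe(); print(s['time'],s['gripper_width'],s['ft_force'])
p=s['tool_pos']; robot.line_to(p+np.array([0,0,.09]),vel=.12); s=robot.observe(); print(s['time'],s['gripper_width'],s['tcp_rot'],s['ft_force'])
snap('wrist','b0');snap('side','b0s')
im=cv2.imread('pics/b0s.png');cv2.imwrite('pics/b0sz.png',cv2.resize(im[120:260,280:440],None,fx=4,fy=4))
```

```text
6.9167 0.05527420620318404 [0.92487107 2.96967509 5.01291077]
7.825 0.05462681340818151 [ 179.88257954  -44.97860633 -104.42157572] [-0.21604832 -0.03757627 -2.84763792]
```

View pics/b0.png

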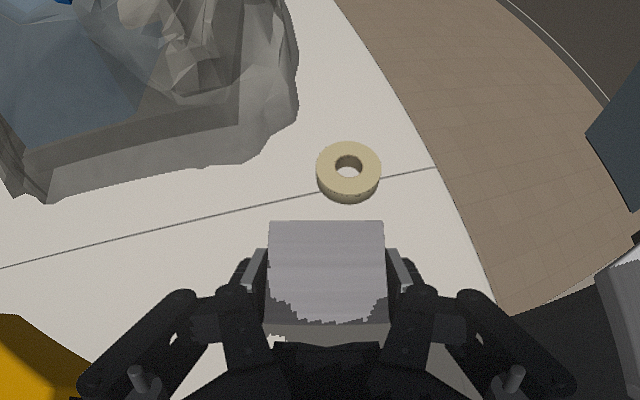

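View pics/b0sz.png

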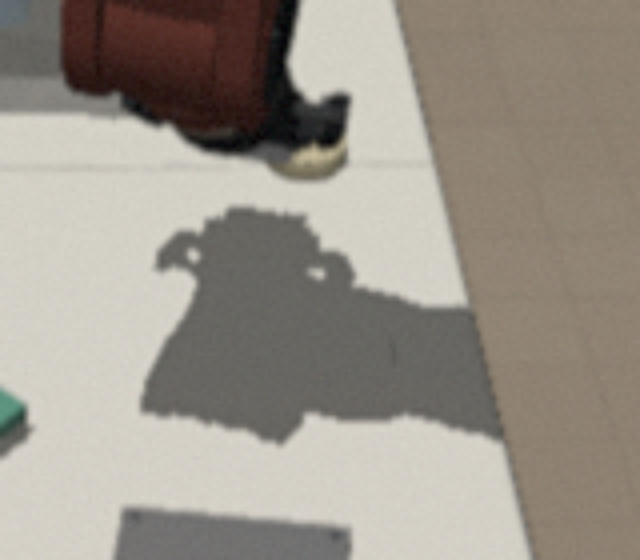

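Run:
```python
from snap import *
c,im=load('b0')
cv2.imwrite('pics/b0z.png',cv2.resize(im[205:345,250:400],None,fx=4,fy=4,interpolation=cv2.INTER_NEAREST))
```

```text
(no output)
```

View pics/b0z.png

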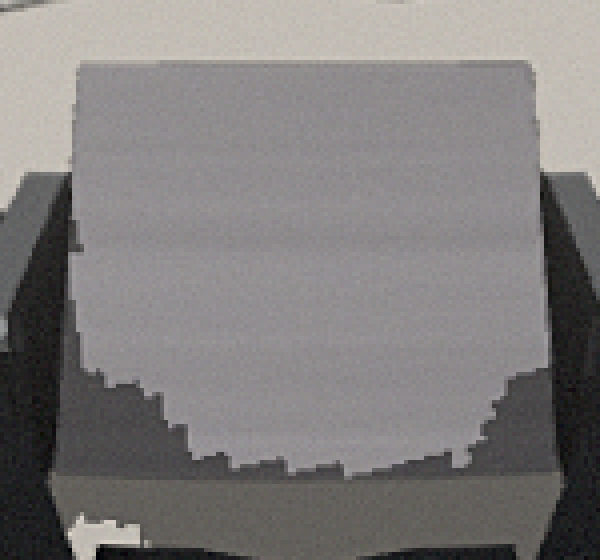

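```bash
cat > pnp.py <<'E'
from snap import *
def pnp(c,uvs,obj):
    Rm,t,C,f=cam(c); n=[]
    for uv in uvs:
        d=Rm@ray(c,uv,True)[1]; n.append(d[:2]/d[2])
    ok,r,t2=cv2.solvePnP(np.array(obj,float),np.array(n,float),np.eye(3),None,flags=cv2.SOLVEPNP_ITERATIVE)
    pr=cv2.projectPoints(np.array(obj,float),r,t2,np.eye(3),None)[0][:,0]
    Rw=Rm.T@cv2.Rodrigues(r)[0]; pw=Rm.T@(t2[:,0]-t)
    return Rw,pw,np.abs(pr-np.array(n)).max()*f
E
python3 - <<'E'
from pnp import *
c,im=load('b0'); s=robot.observe(); Rt=Rrpy(s['tcp_rot'])
for low,ins in ((475,0),(475,3),(479,0)):
    uv=[(250+u/4-.375,205+v/4-.375) for u,v in [(78,62),(533,62),(558-ins,low),(51+ins,low)]]
    # weight sole: image right = tool y ; obj x along tool y ; obj y: up in image=+
    obj=[(-28,25,0),(28,25,0),(28,-25,0),(-28,-25,0)]
    Rw,pw,e=pnp(c,uv,np.array(obj)/1000)
    n=Rt.T@Rw; p=Rt.T@(pw-s['tool_pos']); print('pos tool',p*1000,'y-edge dir in tool',n[:,1],'angle',np.degrees(np.arctan2(n[2,1],n[0,1])),e, n[:,0])
    # world sole tilt
    print('world ydir',Rw[:,1],'sole normal',Rw[:,2])
E
```

```text
pos tool [ 3.77258644 -0.97394208 54.69719245] y-edge dir in tool [7.32026284e-01 5.50308480e-04 6.81276168e-01] angle 42.943456041184874 0.18214828135940733 [ 0.00145006  0.99999615 -0.00236584]
world ydir [-0.25071632 -0.9674058   0.03559968] sole normal [0.0133607  0.0333128  0.99935567]
pos tool [ 3.2195002  -0.97409378 55.45940894] y-edge dir in tool [7.51810715e-01 5.00806968e-04 6.59378797e-01] angle 41.25251982207266 0.11287204923525275 [ 0.0012004   0.99999701 -0.00212818]
world ydir [-0.2502429  -0.96599376  0.06507345] sole normal [0.02042075 0.06193082 0.99787152]
pos tool [ 3.69154597 -0.97327475 54.19740591] y-edge dir in tool [7.43911622e-01 5.23515537e-04 6.68277805e-01] angle 41.93429077893903 0.5140772984837887 [ 0.00140859  0.99999624 -0.00235139]
world ydir [-0.25046264 -0.96666371  0.05319526] sole normal [0.0177371  0.05035558 0.99857384]
```

```bash
cat >> h.py <<'E'
BY=-8.7; BC=np.array([.4899,.0616,0.])
a=np.radians(BY); BX=np.array([np.cos(a),np.sin(a),0]); BYv=np.array([-np.sin(a),np.cos(a),0])
def bp(x,y,z): return BC+BX*x+BYv*y+np.array([0,0,z])
def tob(p): d=np.asarray(p)-BC; return np.array([d@BX,d@BYv,d[2]])
E
python3 - <<'E'
from snap import *
p=np.array([.0037,-.001,.0547]); M=tool(BY,37.5,-1)
S=bp(0,.010,.008+.0246+.004)
s=robot.observe();print(s['time'])
robot.line_to(S-M@p+np.array([0,0,.06]),vel=.15,rotation=rpy(M)); s=robot.observe(); print(s['time'],s['tcp_rot'],rpy(M),s['ft_force'])
snap('wrist','c0')
h=robot.line_to(S-M@p,vel=.08,guard=10); s=robot.observe(); print(h,s['time'],tob(s['tool_pos']+M@p),s['ft_force'])
snap('wrist','c1');snap('side','c1s')
im=cv2.imread('pics/c1s.png');cv2.imwrite('pics/c1sz.png',cv2.resize(im[210:310,270:400],None,fx=5,fy=5))
E
```

```text
7.925
9.6 [-179.95646814   37.42360853  -98.66566397] [180.   37.5 -98.7] [ 0.09374118  0.16137392 -0.7340428 ]
False 10.55 [0.00027105 0.00993687 0.03696949] [-1.01803869 -0.29769792 -2.42366717]
```

View pics/c1.png

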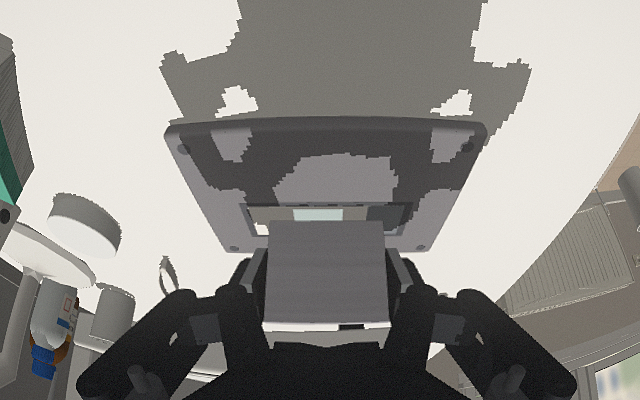

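View pics/c1sz.png

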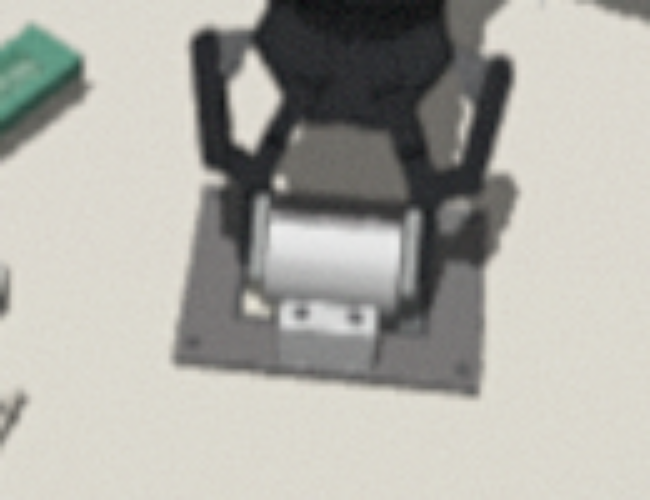

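Run:
```python
from snap import *
p=np.array([.0037,-.001,.0547])
def st(h):
    s=robot.observe(); M=Rrpy(s['tcp_rot']); print(h,round(s['time'],2),tob(s['tool_pos']+M@p)*1000,s['ft_force'].round(1)); return s
s=st('-'); h=robot.line_to(s['tool_pos']+np.array([0,0,-.009]),vel=.03,guard=5); s=st(h)
h=robot.line_to(s['tool_pos']+BYv*.006+np.array([0,0,.0004]),vel=.03,guard=5); s=st(h)
snap('side','d0s');snap('wrist','d0')
```

```text
- 10.65 [ 0.47441582  9.84408492 37.16550088] [ 0.7  0.2 -2.4]
True 10.88 [ 1.04748279 10.01472551 34.04633874] [1.7 0.6 3.9]
True 11.09 [ 1.05995127 12.97677996 34.10185554] [0.8 1.4 3.3]
```

Run:
```python
from snap import *
robot.set_gripper(.085); s=robot.observe(); print(s['time'],s['gripper_width'],s['ft_force'])
snap('wrist','e0');snap('side','e0s')
im=cv2.imread('pics/e0s.png');cv2.imwrite('pics/e0sz.png',cv2.resize(im[210:310,270:400],None,fx=5,fy=5))
```

```text
11.6 0.08541173488927985 [ 0.21221473 -0.3672066  -0.67106894]
```

View pics/e0.png

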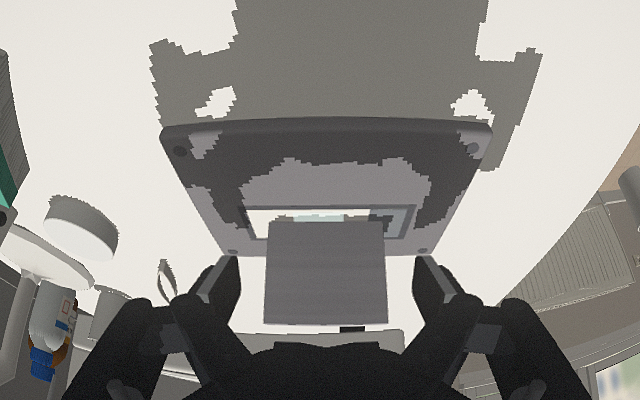

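View pics/e0sz.png

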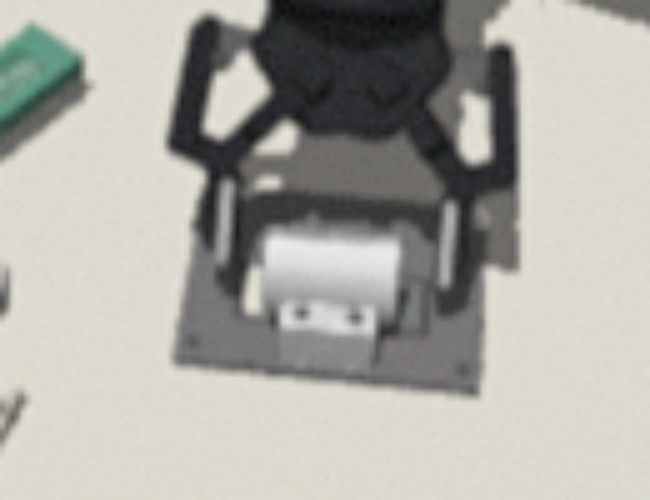

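Run:
```python
from snap import *
c,im=load('e0')
cv2.imwrite('pics/e0z.png',cv2.resize(im[205:345,250:400],None,fx=4,fy=4,interpolation=cv2.INTER_NEAREST))
```

```text
(no output)
```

View pics/e0z.png

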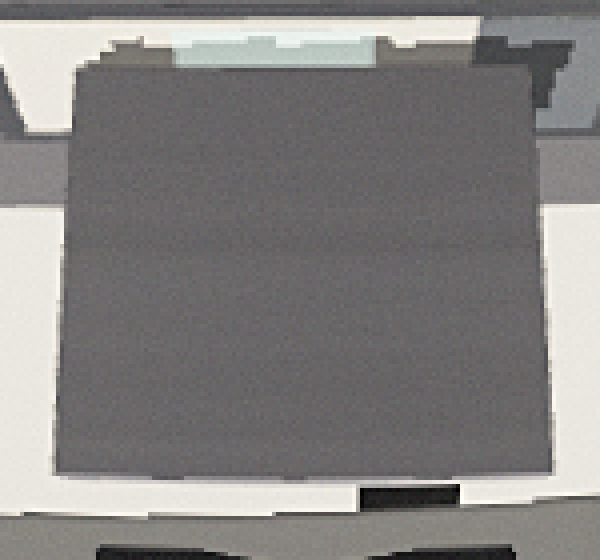

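Run:
```python
from pnp import *
c,im=load('e0'); s=robot.observe()
for dx in (0,2):
    uv=[(250+u/4-.375,205+v/4-.375) for u,v in [(76,66),(531,66),(553-dx,476),(54+dx,476)]]
    obj=[(-28,25,0),(28,25,0),(28,-25,0),(-28,-25,0)]
    Rw,pw,e=pnp(c,uv,np.array(obj)/1000)
    up=-Rw[:,1]; print('solemid board',tob(pw)*1000,'edge-up dir (bx,by,z)',up@BX,up@BYv,up[2],'phi',np.degrees(np.arctan2(up[2],up@BYv)),'x dir yaw rel',np.degrees(np.arcsin(-Rw[:,0]@BYv)),e)
```

```text
solemid board [ 0.43908712 13.91808106 31.99579561] edge-up dir (bx,by,z) -0.0007755039353220133 0.18985804963375272 0.9818112443758799 phi 79.0554964121248 x dir yaw rel -0.04716426882328878 0.24020947130251072
solemid board [ 0.44018104 14.53029867 31.82461652] edge-up dir (bx,by,z) -0.0007477848453264451 0.21147675488343382 0.9773827412850081 phi 77.79108863396499 x dir yaw rel -0.046618777338591016 0.2759972476264145
```

Run:
```python
from snap import *
s=robot.observe(); M=Rrpy(s['tcp_rot']); t0=s['time']
robot.line_to(s['tool_pos']-M[:,2]*.07,vel=.15)
tip=bp(.0004,.0128,.0325)+BYv*.0092+np.array([0,0,-.0079])
M1=tool(BY,-51,-1); z=M1[:,2]
M0=tool(BY,0,-1)
robot.move_pose(bp(0,.03,.20),rpy(M0)); 
robot.move_pose(tip-z*(.068+.07),rpy(M1)); s=robot.observe();print(s['time'])
snap('wrist','f0');snap('side','f0s')
im=cv2.imread('pics/f0s.png');cv2.imwrite('pics/f0sz.png',cv2.resize(im[180:320,250:420],None,fx=4,fy=4))
```

```text
14.0833
```

View pics/f0.png

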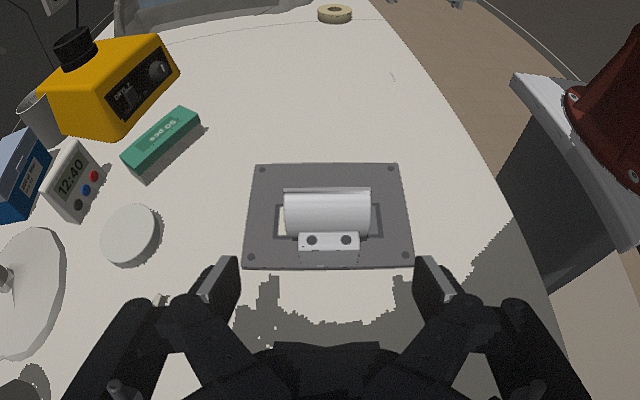

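View pics/f0sz.png

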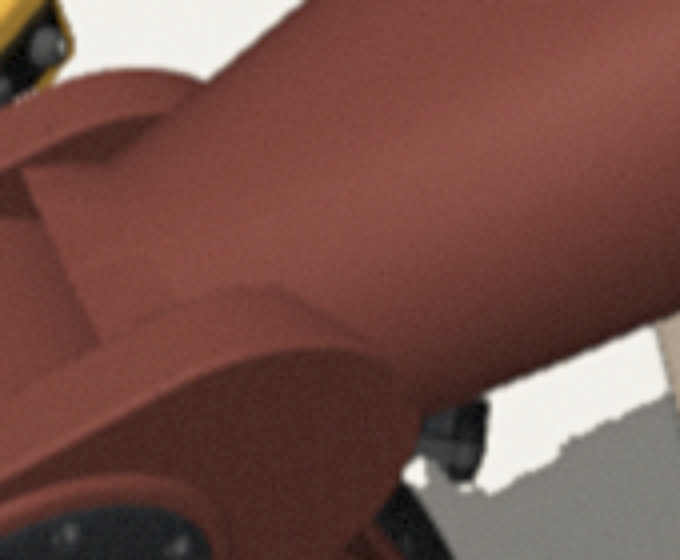

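Run:
```python
from snap import *
tip=bp(.0004,.0128,.0325)+BYv*.0092+np.array([0,0,-.0079])
M1=tool(BY,-51,-1); z=M1[:,2]
h=robot.line_to(tip-z*.068,vel=.1,guard=8); s=robot.observe();print(h,s['time'],tob(s['tool_pos']+Rrpy(s['tcp_rot'])[:,2]*.068)*1000,tob(tip)*1000,s['ft_force'])
snap('wrist','g0')
```

```text
False 15.0333 [ 0.71224058 22.31855145 25.15048861] [ 0.4 22.  24.6] [ 0.44800022  0.00514    -0.37532423]
```

View pics/g0.png

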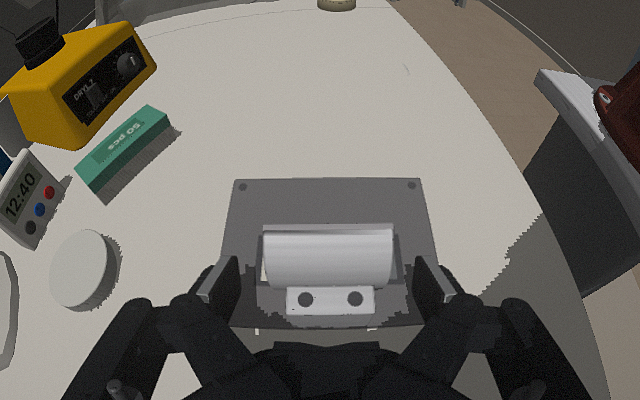

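Run:
```python
from snap import *
robot.set_gripper(.045); s=robot.observe(); print(s['time'],s['gripper_width'],s['ft_force'])
p=s['tool_pos']
robot.line_to(p+np.array([0,0,.07])-BYv*.02,vel=.1); s=robot.observe(); print(s['time'],s['gripper_width'],s['ft_force'])
snap('wrist','h0')
M2=tool(BY,50,-1); z=M2[:,2]
S=bp(0,.006,.075); tip=S+BYv*.006+np.array([0,0,.0105])
robot.line_to(tip-z*.068,vel=.12,rotation=rpy(M2)); s=robot.observe(); print(s['time'],s['gripper_width'],s['ft_force'],s['tcp_rot'],rpy(M2))
snap('wrist','h1');snap('side','h1s')
im=cv2.imread('pics/h1s.png');cv2.imwrite('pics/h1sz.png',cv2.resize(im[180:320,250:420],None,fx=4,fy=4))
```

```text
15.4667 0.05497728794055994 [-1.13665438  2.31118684  4.77455123]
16.35 0.05437645470166639 [-0.16924691 -0.6179393  -2.28493827]
18.475 0.054729826911429955 [ 0.60895897 -0.56711587 -1.78012252] [-179.911139     49.9316094   -98.58687025] [-180.    50.   -98.7]
```

View pics/h0.png

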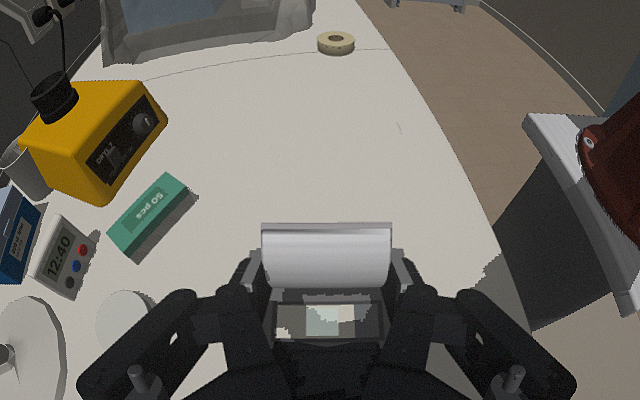

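View pics/h1.png

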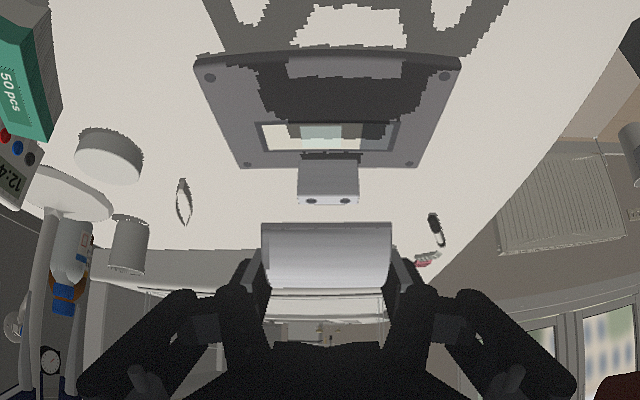

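View pics/h1sz.png

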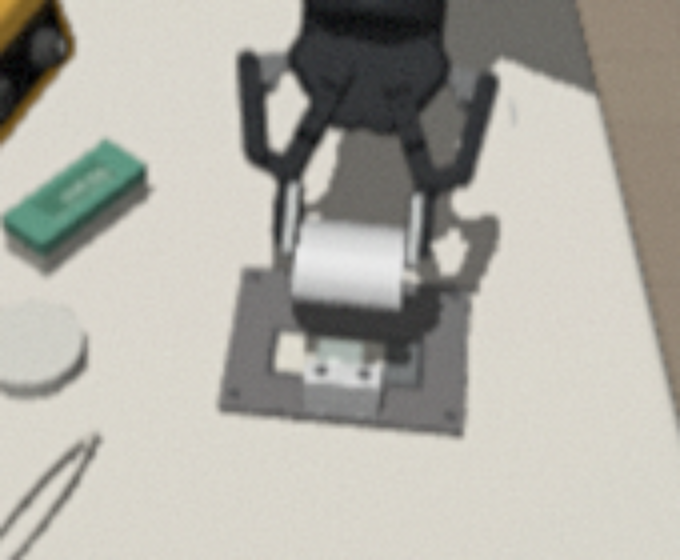

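Run:
```python
from snap import *
M2=tool(BY,50,-1); z=M2[:,2]
def st(h):
    s=robot.observe(); M=Rrpy(s['tcp_rot']); print(h,round(s['time'],2),(tob(s['tool_pos']+M[:,2]*.068)-[0,.006,.0105])*1000,s['ft_force'].round(1)); return s
def T(y,zz): return bp(0,y,zz)+BYv*.006+np.array([0,0,.0105])-z*.068
robot.line_to(T(.006,.016),vel=.1); s=st(0)
h=robot.line_to(T(.006,.006),vel=.025,guard=4); s=st(h)
snap('wrist','i0');snap('side','i0s')
im=cv2.imread('pics/i0s.png');cv2.imwrite('pics/i0sz.png',cv2.resize(im[210:310,270:400],None,fx=5,fy=5))
```

```text
0 19.32 [ 0.17943109  5.9673092  16.33412348] [-0.3  1.3 -0.6]
True 19.66 [0.68922683 5.88052626 9.80413084] [-0.5 -1.1  5. ]
```

View pics/i0.png

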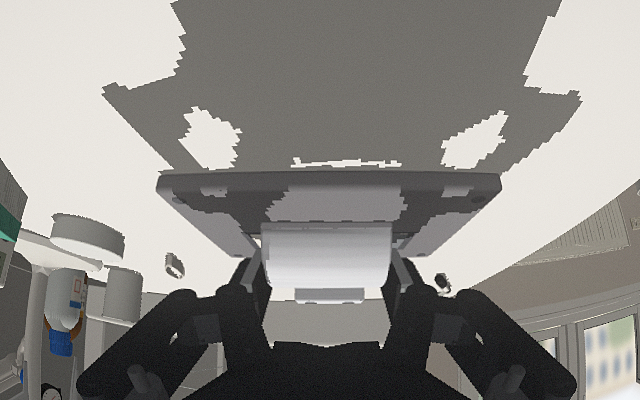

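View pics/i0sz.png

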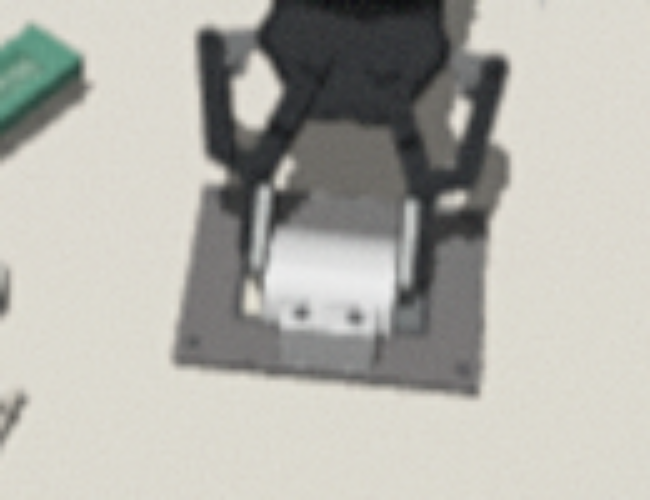

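Run:
```python
from snap import *
def st(h):
    s=robot.observe(); M=Rrpy(s['tcp_rot']); print(h,round(s['time'],2),(tob(s['tool_pos']+M[:,2]*.068)-[0,.006,.0105])*1000,s['ft_force'].round(1)); return s
s=st(0)
h=robot.line_to(s['tool_pos']+BYv*.009-BX*.0006,vel=.025,guard=6); s=st(h)
h=robot.line_to(s['tool_pos']+np.array([0,0,-.003]),vel=.02,guard=12); s=st(h)
snap('wrist','j0')
```

```text
0 19.76 [0.72399672 5.8699281  9.83481015] [-0.1 -1.2  4.5]
True 20.07 [ 0.7895865  10.99455241  9.9091021 ] [-1.  -5.2  3.6]
True 20.27 [ 0.82979085 10.9294938   9.7592516 ] [-3.5 -3.9  8.1]
```

View pics/j0.png

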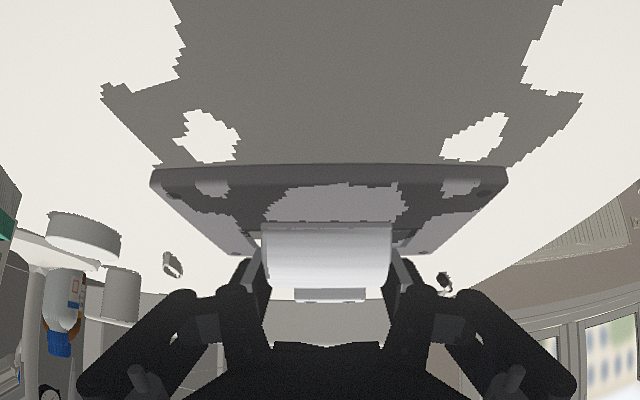

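Run:
```python
from snap import *
c,im=load('j0')
cv2.imwrite('pics/j0z.png',cv2.resize(im[200:310,240:410],None,fx=4.5,fy=4.5,interpolation=cv2.INTER_NEAREST))
# predicted pixel rows of the flat weight's front long edge and fisheye silhouettes at j0
for tilt in (-4,-2,0,2,4):
    a=np.radians(tilt)  # + = back(-y) edge up... computed about stop-side edge
    e=[bp(x,.036-.05*np.cos(a),.008+.05*np.sin(a)) for x in (-.028,.028)]
    print(tilt,[proj(c,q,True).round(1) for q in e])
for tilt in (0,2,4):
    a=np.radians(tilt) # stop-side edge up, -y edge on board; 
    e=[bp(x,.036-.05*np.cos(a),.008) for x in (-.028,.028)]
    print('B',tilt,[proj(c,q,True).round(1) for q in e])
print([proj(c,bp(x,-.05,.008),True).round(1) for x in (-.065,.065)],[proj(c,bp(x,.036,.036),True).round(1) for x in (-.02,.02)])
```

```text
-4 [array([394.6, 214.7]), array([263.5, 215. ])]
-2 [array([394.9, 218.4]), array([263.2, 218.7])]
0 [array([395.3, 222.2]), array([262.9, 222.6])]
2 [array([395.6, 226.1]), array([262.6, 226.5])]
4 [array([395.9, 230.1]), array([262.4, 230.5])]
B 0 [array([395.3, 222.2]), array([262.9, 222.6])]
B 2 [array([395.3, 222.2]), array([262.9, 222.6])]
B 4 [array([395.2, 222.3]), array([262.9, 222.7])]
[array([513.4, 185.2]), array([144.5, 185.8])] [array([365.1, 301.1]), array([292.2, 301.4])]
```

View pics/j0z.png

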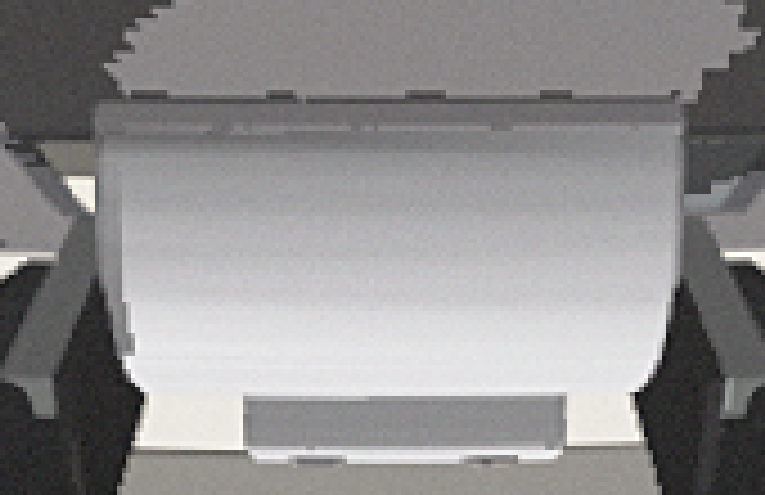

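Run:
```python
from snap import *
s=robot.observe(); M=Rrpy(s['tcp_rot']); piv=bp(0,-.014,.008)
dR=R.from_rotvec(BX*np.radians(-4)).as_matrix()
tgt=piv+dR@(s['tool_pos']-piv)
try:
    h=robot.line_to(tgt,vel=.006,rotation=rpy(dR@M),guard=6)
except Exception as e: h=repr(e)
s2=robot.observe(); M2=Rrpy(s2['tcp_rot']); rv=R.from_matrix(M2@M.T).as_rotvec(degrees=True)
print(h,s2['time'],'rot about BX',rv@BX,s2['ft_force'].round(1),(s2['tool_pos']-s['tool_pos'])*1000)
snap('wrist','k0')
c,im=load('k0')
cv2.imwrite('pics/k0z.png',cv2.resize(im[200:310,240:410],None,fx=4.5,fy=4.5,interpolation=cv2.INTER_NEAREST))
```

```text
True 20.6333 rot about BX -0.5428998825076012 [-1.  -2.4  4.5] [0.07728458 0.41766543 0.59886865]
```

View pics/k0z.png

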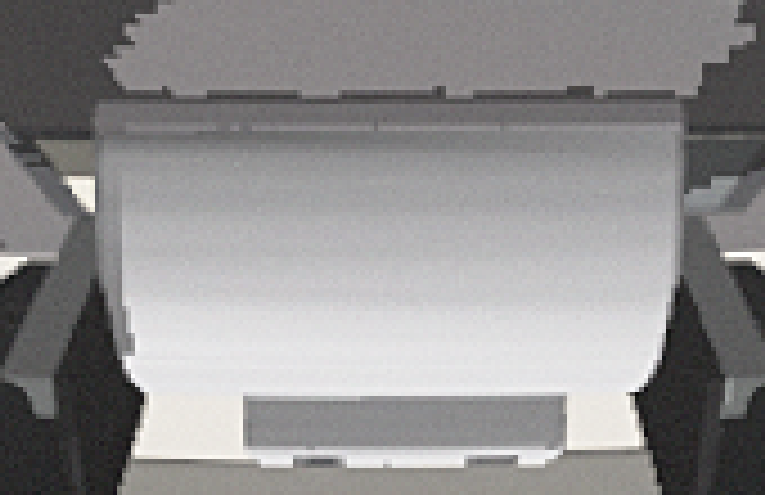

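Run:
```python
from snap import *
robot.set_gripper(.085); s=robot.observe(); print(s['time'],s['gripper_width'],s['ft_force'].round(1))
snap('wrist','l0')
c,im=load('l0')
cv2.imwrite('pics/l0z.png',cv2.resize(im[200:310,240:410],None,fx=4.5,fy=4.5,interpolation=cv2.INTER_NEAREST))
M=Rrpy(s['tcp_rot']); robot.line_to(s['tool_pos']-M[:,2]*.09,vel=.12)
robot.move_pose(bp(0,.0,.20),rpy(tool(BY,0,-1))); robot.pause(.2); print(robot.observe()['time'])
snap('wrist','l1')
c,im=load('l1')
cv2.imwrite('pics/l1z.png',cv2.resize(im[90:250,230:420],None,fx=4,fy=4,interpolation=cv2.INTER_NEAREST))
```

```text
21.1 0.08498233555761579 [-0.1  0.8 -0.9]
23.0417
```

View pics/l0z.png

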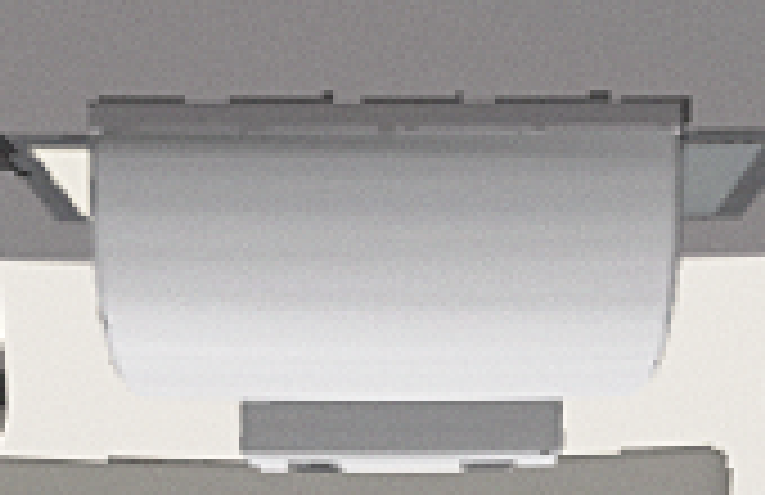

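View pics/l1z.png

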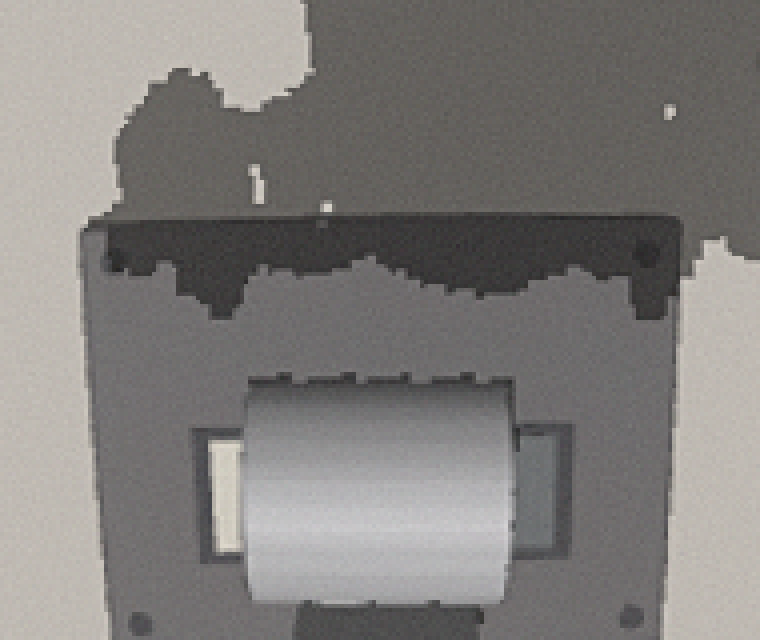

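Run:
```python
from snap import *
c,im=load('l1')
f=lambda u,v,z:tob(onplane(c,(230+u/4-.375,90+v/4-.375),z,True))*1000
for u,v in [(247,380),(514,380)]: print('front edge',f(u,v,.009))
for u,v in [(82,225),(680,216),]: print('board corner',f(u,v,.008),'exp (+-65,-50)')
for u,v in [(200,563),(572,557),(192,430),(573,424)]: print('recess',f(u,v,.008))
cv2.imwrite('pics/l1w.png',cv2.resize(im[170:290,240:410],None,fx=4.5,fy=4.5,interpolation=cv2.INTER_NEAREST))
```

```text
front edge [ 29.42634072 -14.79440619   9.        ]
front edge [-27.90156192 -14.64955137   9.        ]
board corner [ 64.32656187 -48.94853923   8.        ] exp (+-65,-50)
board corner [-63.09818232 -50.58336086   8.        ] exp (+-65,-50)
recess [41.73547579 27.72823763  8.        ]
recess [-42.42758443  26.51357318   8.        ]
recess [42.02370519 -3.44954611  8.        ]
recess [-41.26916817  -4.59803909   8.        ]
```

View pics/l1w.png

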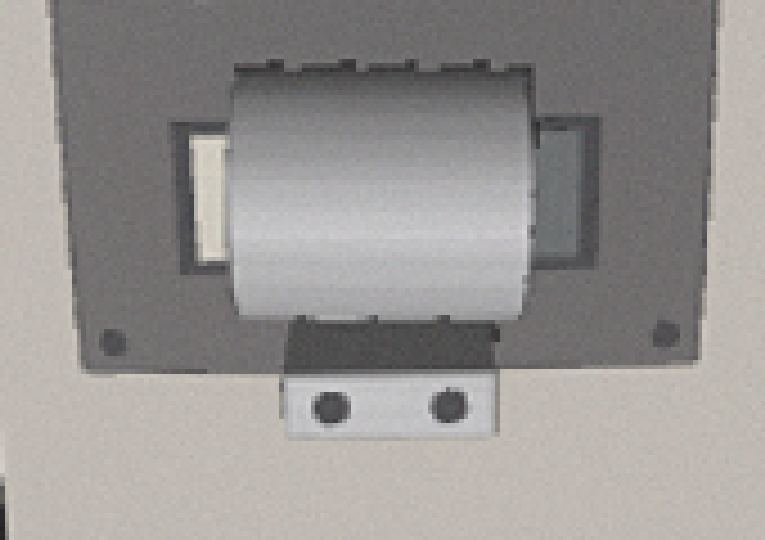

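Run:
```python
from snap import *
M=tool(BY,0,-1); o=rpy(M)
robot.set_gripper(0.0)
P=lambda y,z: bp(.0007,y,z+.0726)
robot.move_pose(P(-.036,.06),o)
h=robot.line_to(P(-.036,.0135),vel=.1,guard=6); s=robot.observe();print(h,s['time'],s['ft_force'].round(1))
h=robot.line_to(P(-.020,.0135),vel=.02,guard=4); s=robot.observe();print(h,s['time'],tob(s['tool_pos'])*1000,s['ft_force'].round(1))
h2=robot.line_to(s['tool_pos']-BYv*.012,vel=.05)
p=robot.observe()['tool_pos'];robot.line_to(p+np.array([0,0,.08]),vel=.15)
robot.move_pose(bp(0,.0,.20),o); robot.pause(.3); print(robot.observe()['time'])
snap('wrist','m1')
c,im=load('m1')
cv2.imwrite('pics/m1z.png',cv2.resize(im[90:290,230:420],None,fx=3,fy=3,interpolation=cv2.INTER_NEAREST))
snap('top','m1t');im=cv2.imread('pics/m1t.png')
```

```text
False 24.8833 [-0.2  0.2  0.3]
True 25.5333 [  0.94274638 -22.90859748  86.06936835] [ 2.2 -3.3  1.2]
27.225
```

View pics/m1z.png

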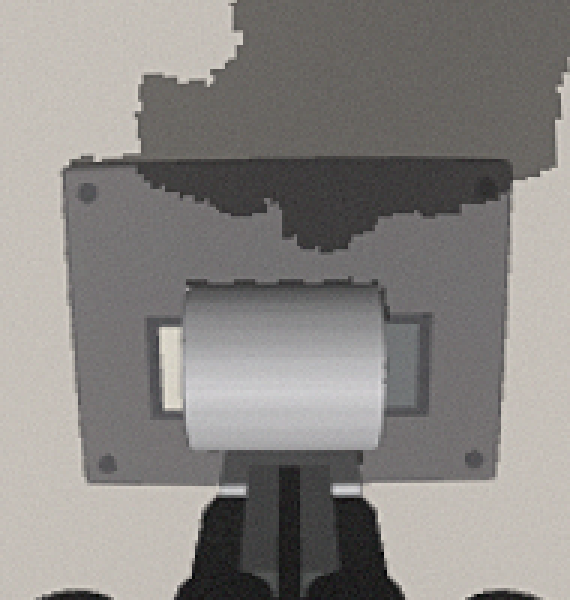

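Run:
```python
from snap import *
c,im=load('m1')
f=lambda u,v,z:tob(onplane(c,(230+u/3-.33,90+v/3-.33),z,True))*1000
print(f(185,284,.009),f(380,284,.009), 'recess',f(149,318,.008),f(432,314,.008),f(155,418,.008),f(428,414,.008))
a=cv2.imread('pics/top0.png');b=cv2.imread('pics/m1t.png')
cv2.imwrite('pics/cmp.png',np.hstack([cv2.resize(x[130:270,190:440],None,fx=1.6,fy=1.6) for x in (a,b)]))
```

```text
[ 30.00773223 -13.92680263   9.        ] [-25.99324437 -13.90868705   9.        ] recess [41.03215934 -3.57465065  8.        ] [-41.6297291   -4.78350694   8.        ] [40.61965921 27.68018426  8.        ] [-41.85731508  26.40745012   8.        ]
```

View pics/cmp.png

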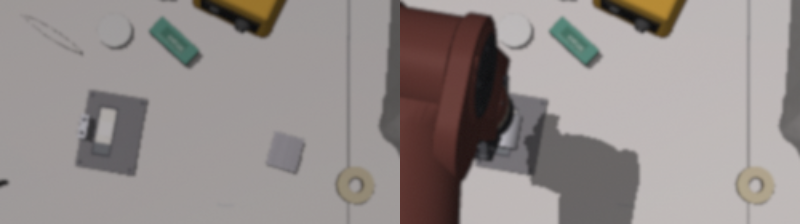

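Front edge is at y ≈ −13.9 mm (centre ≈ 11.1 mm) and x ≈ 2 mm, parallel to the stop. Box, dish and tape look unmoved. Handing in.

Run:
```python
from plant import robot
s=robot.observe();print(s['time'],s['ft_force']);robot.job_done()
```

```text
27.325 [ 0.25003484 -0.08827292 -0.19339544]
the job is handed in; nothing more can be done
```

The weight is lying flat side down on the slide, centred in front of the stop and pushed up against it. I handed the job in at 27.3 s, and no verdict is reported.

**How it was done:**
- I pinched the weight by its end faces with the tool tilted −45°, which stopped the rocking.
- I turned it about 80° and left it on edge, leaning on the stop.
- I gripped it again from the other side and turned it the remaining 101° or so.
- I lowered it until it touched the board, slid it to the stop and let go.
- I pushed it square with closed fingers until the force changed by 4 N.

**Last wrist picture:**

| Measurement (board frame) | Reading | Allowed |
|---|---|---|
| Weight centre, y | about 11.1 mm | 7.5 to 13.5 mm |
| Weight centre, x | about +2 mm (about +0.8 mm before the push) | ±8 mm |
| Long edge parallel to stop | within about 1° | 5° |

The tool force was near zero at hand-in, with the arm clear above the board.

**Checks that were weak or disagreed:**
- At lowering, contact came about 1.8 mm higher than expected, so the weight may have been tilted by a few degrees before release.
- A small test rotation to check this stopped on its force guard after 0.5° and settled nothing.
- After release the pictures look flat, but I did not measure the final tilt as a number.
- The box, dish and tape look unmoved from above. The arm hid the forceps in that last view; nothing went near them.

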